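Push the baby basket home in the shelf's corner fence and bolt it

ROBOT

A 6-joint arm with a two-finger parallel gripper is mounted at the origin on the work surface. World frame = base frame: x ahead of the robot, y to its left, z up, the work surface at z = 0. Lengths are in m, angles in rad, forces in N, time in s.
With the tool pointing down it reaches from about 0.35 to 0.975 m from the base axis. Payload 7.1 kg.
Tool frame: the origin (TCP) lies at the very end of the fingers, on their centre line; the grasp point (between the pads) lies 19 mm behind it; z points along the fingers, y is the direction in which the jaws open and shut (so a half turn about z gives the same grasp; the last joint's range is limited). The gripper opens to 88 mm and grips with 3 to 60 N. Pads are 20 mm wide; open, the fingers measure 115 mm over their backs; the gripper's body (75 mm by 178 mm) begins 61 mm behind the grasp point.
Start: joints at [-1.285, 0.423, 1.63, -0, 1.089, -0.019], TCP at [0.188, -0.596, 0.223] pointing down, gripper open.
Joint ranges: [-3, 3], [-0.9, 2.11], [0.09, 2.58], [-1.31, 4.45], [0.11, 2.69], [-2.54, 2.54]. Speed limits (rad/s): [2.39, 2.39, 3.01, 3.14, 3.14, 3.14].

INTERFACE

Orientations are given as a unit quaternion [x, y, z, w].
In Python, from cell import sensors, eyes, job gives the robot as it stands. The module is installed in compiled form; this text tells all that it offers.
- The arm moves only by the tool jog_arm, never from a script. Its argument "steps" is a list of rows, each a list of 6 numbers: the shift along the tool's x, y, z in cm, then the turn, a rotation vector about the tool's x, y, z in degrees. In form: [[tx, ty, tz, rx, ry, rz], ...]. A call has 1 to 8 rows; each row shifts and turns the pose as measured when the row begins, along the tool's axes as they then stand; what a row does not reach is not made up. A row lasts 1/8 s, in which the tool goes at most 62.5 mm and 10.7 degrees, less where a joint would pass 70% of its speed; a pose out of reach is approached as far as the arm can. A call with a gripper value outside its range is refused whole. "fingers" is the opening, from 0 (shut) to 1 (fully open), set as the call begins (left out, the last holds). The fingers move at their own pace and stop on an object; "grip_force" is the grip in N (left out, the last holds). Time passes only in rows, so rows that do not move let the fingers close. It gives the time, the measured TCP pose, the force and the opening at its end, in the units of the state.
- sensors.state(): the state, without advancing time (a new reading comes with each control period).
- eyes.grab_frame(name): name is "scene" or "top" or "wrist"; returns (picture, depth): 480x640x3 uint8, red, green, blue; 480x640 float32, m along the optical axis (not along the pixel's ray), 0 where there is no reading.
- eyes.camera_model(name): a dict with "camera_matrix" (3x3 intrinsics, pixels), "k1" (the pictures are not rectified: a ray, as slopes to the right and down, at radius r is drawn at 1 + k1 r^2 times it, then the intrinsics apply), "R" (3x3) and "t" (3): a world point X has camera coordinates R X + t. Camera axes: x right, y down, z forward; pixel columns grow to the right and rows downward; lengths in m; the calibration is good to about 2 mm. A picture is of the moment at which its call begins: read the wrist's pose just before it. camera_model takes no time and is no camera call; for the wrist camera it gives the pose at the moment of the call.
- job.job_done(): hands the job in, once; it reports no verdict.
The state is a dict: "t": time; "joint_pos": joint angles; "qd": joint speeds; "joint_torque": joint torques, N m; "eef_pos": TCP position; "tool_rot": TCP orientation; "contact_force": force on the tool from outside, world axes, zero at the start; "torque": the same for the moment, N m; "opening": opening from 0.0 (shut) to 1.0 (fully open).
Only numpy, scipy, OpenCV 4.12 (cv2) and the standard library are available. Lean on these libraries where they do the work, as an engineer would, in place of code of your own. Each camera call takes 0.05 s, during which the arm holds its last target.

TASK

Slide the grey basket, with everything in it, along the shelf into the corner of the low metal fence until it sits square and flush against both rails. Then push the bolt fully home through both lugs on the basket's side, so the basket cannot be knocked off the shelf. Do not lift or tip the basket, keep its contents in it with the glass jar upright, and leave the other things on the shelf where they stand.

Things in the scene. Friction and masses are not known exactly. Their poses are not given: they have to be found in the camera images.
- fence: Fixed fence of plain aluminium angle, two rails 45 mm high at a right angle. Origin: inner corner, on the shelf (z = 0). x points away from the robot, y left (turned up to 0.15 rad). Back rail's inner face: x = 0, y -280 to 0 mm; side rail's: y = 0, x -130 to 0 mm. Basket home: centre at x = -80, y = -120 mm, axes parallel to the fence's. Rails 8 mm thick, 4 mm high feet 38 mm wide outside.
- housing (a point): The bolt's fixed aluminium housing, part of the fence, at its near left: a block 34 mm (x) by 125 mm (y), 26 mm high, with two dark eyes up to 57 mm high. Point: centre of the block's top, at x = -174, y = 67.5 mm of the fence; the block spans y = 5 to 130 mm, the eyes are at y = 16 and 40 mm.
- basket: Loose grey plastic basket, open on top, 160 mm (x) by 240 mm (y), 70 mm high, walls 4 mm, 0.25 to 0.45 kg plus 0.3 kg of contents; 4 to 10 N slide it. Origin: centre of its underside; x points away from the robot, y left when home. It starts turned up to 0.25 rad from the fence, 4 to 9 cm (x) and 4 to 12 cm (y) short of home. No content rises over 80 mm above the shelf.
- basket_lug (a point): Hole centre of the left lug, 45 mm up. Two lugs stick out 27 mm from the basket's near (-x) face at basket y = 78 and 108 mm, each 6 mm thick, 32 to 58 mm up, with a 15 mm square hole along y centred at basket x = -94 mm. The rest of the near face (y from -120 to 70 mm) and the right (-y) face are flat and free to push on.
- basket_corner (a point): The basket's far left bottom corner (x = 80, y = 120 mm from the basket's origin), which goes into the fence's inner corner.
- bolt (a joint): Slide of the steel bolt in m: 0 drawn back, 0.065 fully home; starts between 0 and 0.012. It moves along the fence's -y (to the right), takes about 2 N to slide, and stays where it is left. The rod is 8 mm thick, 45 mm above the shelf, on the line x = -174 mm of the fence; at home its round tip has passed both lugs.
- bolt_post (a point): Point on the axis of the bolt's upright handle post, 75 mm above the shelf; at joint 0 at x = -174, y = 118 mm of the fence. The post is 14 mm thick, from the rod up to an 18 mm ball whose top is 100 mm above the shelf. It stands at the rod's left (+y) end and is pushed to the right from its left side; only the 26 mm high housing lies there.
- bowl: Steel baby bowl, 90 mm wide, 40 mm high, in the basket. Origin: centre of its underside.
- jar: Small glass jar, 48 mm wide, 62 mm high, with a spring clip on its rim, standing in the basket. Origin: centre of its underside, z up its axis.
- wood_ring: Dark olive wood ring, 52 mm wide, 12 mm thick, lying in the basket. Origin: centre of its underside.
- teether: Sky-blue silicone teething ring, 64 mm wide, 12 mm thick, lying in the basket. Origin: centre of its underside.
- rattle: Red plastic rattle, 105 mm long, with a drum head 38 mm wide, lying in the basket. Origin: underside, near the middle.
- beaker: White ceramic beaker, 60 mm wide, 65 mm high, standing on the shelf left of the side rail. Origin: centre of its underside.
- feeder: Pale feeding bottle, 56 mm wide, 130 mm high, standing at the right. Origin: centre of its underside.
- mug: Terracotta mug, 76 mm wide, 85 mm high, standing at the left. Origin: centre of its underside.
Not all that is in view belongs to the job. Leave any pink look-alike of the bowl alone. There is more than one size of the rattle; the job needs the smaller.

How it is judged:
On the way, in this order (a step that is already met when the one before it is completed fails the run):
1. the basket is square and flush against both rails, with the bolt still drawn back (less than 25 mm out) (x of basket_corner in the frame of fence above -0.004 m and y of basket_corner in the frame of fence above -0.004 m and angle between the x axis of basket and the x axis of fence, either way round below 0.03 rad and height (world z) of basket below 0.005 m and angle between basket's own z axis and vertical below 0.03 rad and value of joint bolt below 0.025 m), for 0.2 s.
2. the bolt is pushed home through both lugs, the basket still flush (x of basket_corner in the frame of fence above -0.004 m and y of basket_corner in the frame of fence above -0.004 m and angle between the x axis of basket and the x axis of fence, either way round below 0.03 rad and height (world z) of basket below 0.005 m and angle between basket's own z axis and vertical below 0.03 rad and value of joint bolt above 0.058 m), for 0.2 s.
At the end, for the whole second after the job is handed in: Basket at rest on the shelf, its far left corner within 4 mm of both rails, turned under 0.03 rad from the fence; bolt through both lugs, within 7 mm of home (joint above 0.058); bowl, jar, ring, teether and rattle in the basket, jar upright within 0.4 rad (all of step 2 and angle between jar's own z axis and vertical below 0.4 rad and linear speed of basket below 0.01 m/s and x of bowl in the frame of basket between -0.08 and 0.08 m and y of bowl in the frame of basket between -0.12 and 0.12 m and z of each of bowl, jar, wood_ring, teether, rattle in the frame of basket below 0.06 m and x of jar in the frame of basket between -0.08 and 0.08 m and y of jar in the frame of basket between -0.12 and 0.12 m and x of wood_ring in the frame of basket between -0.08 and 0.08 m and y of wood_ring in the frame of basket between -0.12 and 0.12 m and x of teether in the frame of basket between -0.08 and 0.08 m and y of teether in the frame of basket between -0.12 and 0.12 m and x of rattle in the frame of basket between -0.08 and 0.08 m and y of rattle in the frame of basket between -0.12 and 0.12 m); the robot touches nothing.
It fails at once if the basket is lifted more than 20 mm or tipped more than 0.2 rad (height (world z) of basket above 0.02 m or angle between basket's own z axis and vertical above 0.2 rad).
It fails at once if the jar is tipped by more than 0.6 rad (angle between jar's own z axis and vertical above 0.6 rad).
It fails at once if the beaker, feeding bottle or mug is moved more than 25 mm or tipped more than 0.4 rad (distance of any of beaker, feeder, mug from where it was at the start of the episode above 0.025 m or angle between any of beaker, feeder, mug's own z axis and vertical above 0.4 rad).
It also fails if it takes over 64 s, if anything falls off the work surface, if the arm or the gripper's body presses on something with over 40 N, if the wrist force passes 120 N, or if a joint passes its speed limit or range.

## Working session

There is one attempt and no reset: what is moved stays moved. The work goes in short steps, Python scripts to look and compute and a tool call to move; the robot and the scene stay as the last step left them, time stands still between calls to the robot, and variables do not carry over. Pictures are saved under pics/ and viewed, and the job is handed in when it is done.

Besides the shell and the picture viewer there is one more tool, called after "Emit:" by a JSON object that holds its "method" and its "body", one argument or row to a line. jog_arm: Moves the arm, as the interface text tells. Its arguments: {"type":"object","properties":{"steps":{"type":"array","items":{"type":"array","items":{"type":"number"}}},"fingers":{"type":"number"},"grip_force":{"type":"number"}},"required":["steps"]}

```bash
mkdir -p pics
python3 - <<'E'
from cell import sensors, eyes, job
import cv2,numpy as np
s=sensors.state();print(s)
for n in ["scene","top"]:
    p,d=eyes.grab_frame(n);np.savez(f"{n}0.npz",p=p,d=d)
    cv2.imwrite(f"pics/{n}0.png",p[:,:,::-1]);m=eyes.camera_model(n);print(n,m)
E
```

```text
{'t': 0.0, 'joint_pos': array([-1.28498785e+00,  4.23832356e-01,  1.63070189e+00,  1.39419608e-05,
        1.08861188e+00, -1.90151244e-02]), 'qd': array([-4.54301868e-05, -9.21933694e-05, -2.42840019e-04, -6.88708872e-04,
        1.28700335e-03, -1.20400169e-03]), 'joint_torque': array([-1.38640051e-03, -5.44627833e+01, -2.73665464e+01,  6.42452762e-02,
        2.28160765e-02, -1.29340583e-04]), 'eef_pos': array([ 0.18743661, -0.5956348 ,  0.22190233]), 'tool_rot': array([ 9.88407981e-01,  1.51819171e-01, -9.71885993e-05, -7.70659722e-04]), 'contact_force': array([-0.82088797,  0.4700629 ,  0.17807866]), 'torque': array([-0.01055895, -0.00615985,  0.03341659]), 'opening': 0.9978087891861023}
scene {'camera_matrix': array([[494.82618179,   0.        , 322.50746499],
       [  0.        , 494.82618179, 240.2026841 ],
       [  0.        ,   0.        ,   1.        ]]), 'k1': -0.06842885687251611, 'R': array([[ 0.57604478,  0.81723775,  0.01717189],
       [ 0.60020099, -0.4086146 , -0.68759936],
       [-0.55491547,  0.40639461, -0.72588721]]), 't': array([-0.29508162, -0.30155836,  1.5440946 ])}
top {'camera_matrix': array([[623.28394261,   0.        , 316.83024166],
       [  0.        , 623.28394261, 243.13862508],
       [  0.        ,   0.        ,   1.        ]]), 'k1': -0.004689396483281837, 'R': array([[-0.01584079, -0.99983445, -0.00895217],
       [-0.98604904,  0.01710487, -0.16557386],
       [ 0.16569958,  0.00620446, -0.98615676]]), 't': array([-0.03791339,  0.58511613,  1.42384025])}
```

View pics/scene0.png

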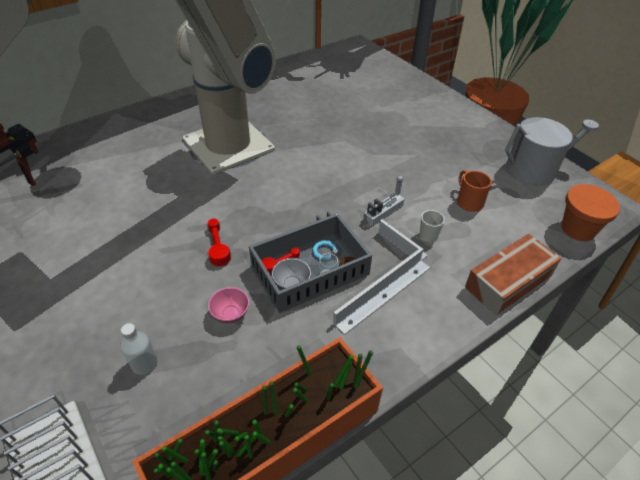

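View pics/top0.png

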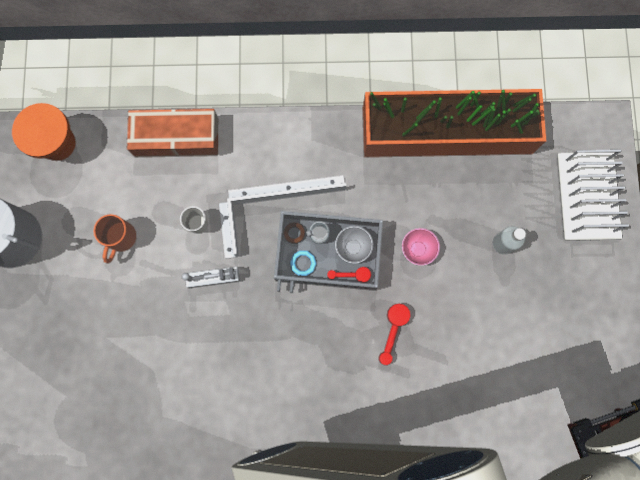

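The top view shows the basket at about (330,250) px, the fence corner near (232,200), the bolt housing near (212,276), the pink bowl at (421,246) and the large rattle at (395,335).

```bash
cat > h.py <<'E'
import numpy as np,cv2
from cell import eyes
def ray(m,u,v):
    K=m["camera_matrix"];xd=np.array([(u-K[0,2])/K[0,0],(v-K[1,2])/K[1,1]])
    x=xd.copy()
    for _ in range(20): x=xd/(1+m["k1"]*(x@x))
    d=m["R"].T@np.array([x[0],x[1],1]);c=-m["R"].T@m["t"];return c,d
def onz(m,u,v,z):
    c,d=ray(m,u,v);return c+d*(z-c[2])/d[2]
def proj(m,X):
    p=m["R"]@np.asarray(X)+m["t"];x=p[:2]/p[2];x=x*(1+m["k1"]*(x@x));K=m["camera_matrix"]
    return np.array([K[0,0]*x[0]+K[0,2],K[1,1]*x[1]+K[1,2]])
def cloud(m,d):
    K=m["camera_matrix"];v,u=np.mgrid[:480,:640]
    a=cv2.undistortPoints(np.stack([u,v],-1).reshape(-1,1,2).astype(np.float64),K,np.array([m["k1"],0,0,0.])).reshape(480,640,2)
    P=np.concatenate([a*d[...,None],d[...,None]],-1)
    return (P-m["t"])@m["R"]
E
python3 - <<'E'
import cv2,numpy as np
p=np.load("top0.npz")["p"][160:310,165:455]
cv2.imwrite("pics/topc.png",cv2.resize(p[:,:200],None,fx=4,fy=4,interpolation=cv2.INTER_CUBIC)[:,:,::-1])
p=np.load("scene0.npz")["p"][165:335,240:440]
cv2.imwrite("pics/scenec.png",cv2.resize(p[:150],None,fx=4,fy=4,interpolation=cv2.INTER_CUBIC)[:,:,::-1])
E
```

```text
(no output)
```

View pics/topc.png

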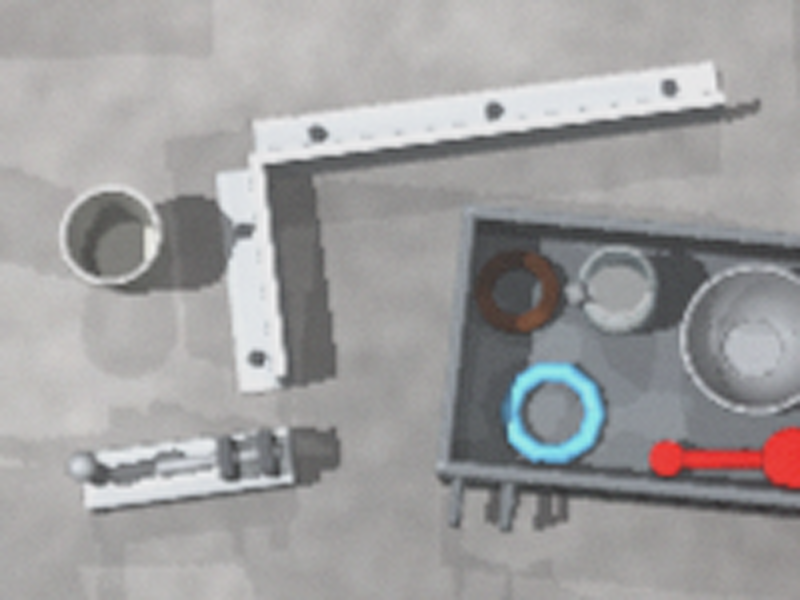

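View pics/scenec.png

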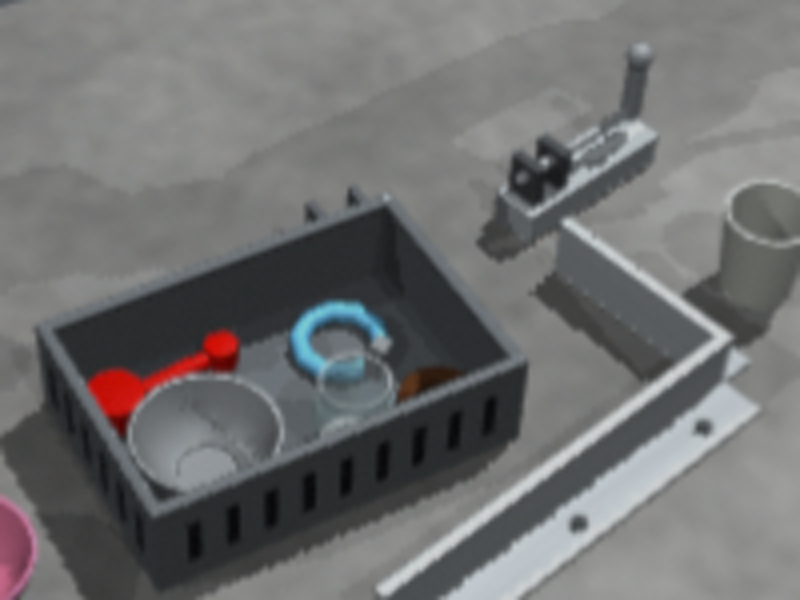

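Run:
```python
import numpy as np,cv2
from h import *
for n in ["top","scene"]:
    f=np.load(n+"0.npz");m=eyes.camera_model(n);C=cloud(m,f["d"]);ok=f["d"]>0
    # white-ish/gray region
    X,Y,Z=C[...,0],C[...,1],C[...,2]
    print(n,"table z",np.median(Z[ok&(X>.45)&(X<.9)&(abs(Y)<.4)]))
    hs=f["p"].max(2).astype(int)-f["p"].min(2)
    def rect(mask,name):
        mk=cv2.morphologyEx(mask.astype(np.uint8),cv2.MORPH_OPEN,np.ones((1,1)))
        k,l,st,c=cv2.connectedComponentsWithStats(mk,connectivity=8)
        for i in range(1,k):
            if st[i,4]>60:
                q=C[l==i][:,:2].astype(np.float32);r=cv2.minAreaRect(q)
                print(name,st[i],np.round(r[0],4),np.round(r[1],4),round(r[2],2),"z",np.round(C[l==i][:,2].mean(),4))
    reg=ok&(X>.4)&(X<.95)&(Y>-.35)&(Y<.45)&(hs<40)
    rect(reg&(Z>.062)&(Z<.078),"rim")
    rect(reg&(Z>.036)&(Z<.052),"z45")
    rect(reg&(Z>.02)&(Z<.032),"z26")
```

```text
top table z 0.0012065539878069855
rim [169 110  45  31 165] [0.8755 0.2513] [0.1099 0.0768] 87.58 z 0.0655
rim [127 113  70  37 289] [0.8644 0.3248] [0.1783 0.0814] 78.34 z 0.0654
rim [ 274  211  108   78 1165] [ 0.5675 -0.0731] [0.2404 0.1615] 83.79 z 0.0692
z45 [129 149  70   5 141] [0.8185 0.3227] [0.1703 0.0051] 89.87 z 0.0439
z45 [227 183 119  72 670] [0.6472 0.0175] [0.1393 0.2883] 6.61 z 0.0436
z45 [182 210  21  19  72] [0.654  0.2544] [0.0303 0.0504] 43.35 z 0.0435
z45 [335 226  38  38 234] [ 0.5804 -0.1342] [0.0879 0.0881] 36.87 z 0.0417
z45 [189 274  31   8  87] [0.5084 0.2183] [0.01   0.0709] 6.61 z 0.047
z26 [337 229  33  33 249] [ 0.5818 -0.1343] [0.0758 0.0769] 7.26 z 0.0255
z26 [186 267  53  21 312] [0.5106 0.2053] [0.0345 0.1255] 7.15 z 0.0257
z26 [188 270  31   7 118] [0.5207 0.2249] [0.0107 0.0723] 5.51 z 0.0253
scene table z 0.0011540991140280843
rim [ 249  213  123   85 1295] [ 0.5688 -0.0776] [0.2429 0.1652] 83.85 z 0.0683
rim [476 237  84  61 596] [0.8697 0.2964] [0.0989 0.2146] 2.31 z 0.0647
z45 [381 191  20  12  69] [0.5107 0.2206] [0.013  0.0707] 3.5 z 0.0469
[... 400 characters left out ...]
5769 -0.1381] [0.0881 0.0765] 83.36 z 0.0413
z45 [472 262  87  44 311] [0.9115 0.2814] [0.2253 0.0817] 66.98 z 0.0442
z26 [364 195  41  26 300] [0.5154 0.2003] [0.0382 0.1275] 2.82 z 0.0252
z26 [379 225  38  28 125] [0.6249 0.1471] [0.121 0.008] 5.82 z 0.0256
z26 [257 226 104  32 353] [ 0.5084 -0.039 ] [0.2481 0.1059] 55.13 z 0.026
z26 [420 226  21  12  67] [0.657  0.2278] [0.0525 0.0235] 34.26 z 0.0256
z26 [333 253  90  69 252] [0.716  0.0195] [0.0085 0.2885] 5.59 z 0.0259
z26 [250 258 121  50 362] [ 0.6205 -0.1208] [0.2871 0.1332] 50.13 z 0.0261
z26 [275 263  33  22 223] [ 0.5701 -0.1327] [0.0751 0.0536] 63.53 z 0.0257
z26 [477 268  79  43 220] [0.9156 0.2896] [0.2195 0.0648] 72.58 z 0.026
```

Run:
```python
import numpy as np,cv2
from h import *
f=np.load("top0.npz");m=eyes.camera_model("top");C=cloud(m,f["d"])
a=np.deg2rad(6.75);R=np.array([[np.cos(a),-np.sin(a)],[np.sin(a),np.cos(a)]]);o=np.array([.692,.160])
hsv=cv2.cvtColor(f["p"],cv2.COLOR_RGB2HSV)
def show(n,mk):
    k,l,st,c=cv2.connectedComponentsWithStats(mk.astype(np.uint8))
    for i in range(1,k):
        if st[i,4]>80:
            q=C[l==i];F=(q[:,:2]-o)@R;print(n,st[i],"world",q.min(0).round(3),q.max(0).round(3),"fence",F.min(0).round(3),F.max(0).round(3))
H,S,V=hsv[...,0],hsv[...,1],hsv[...,2]
roi=np.zeros_like(H,bool);roi[200:380,250:460]=1
show("red",roi&(S>150)&((H<4)|(H>176)));show("pink",roi&(S>60)&(H>155)&(H<176))
for nm,p in dict(corner=(0,0),housing=(-.174,.0675),backend=(0,-.28),sideend=(-.13,0)).items():
    X=[*(o+R@np.array(p)),.026 if nm=="housing" else .045]
    print(nm,np.round(X,4),proj(m,X).round(1),proj(eyes.camera_model("scene"),X).round(1))
s=(C[...,2]>.075)&(C[...,2]<.12)&(C[...,1]>.1)&(C[...,1]<.32)&(C[...,0]<.58)&(C[...,0]>.4)&(f["d"]>0)
q=C[s];print("post",len(q),q.mean(0),((q[:,:2]-o)@R).mean(0))
```

```text
red [328 267  43  15 321] world [ 0.34  -0.173 -0.002] [ 0.532 -0.057  1.501] fence [-0.375 -0.311] [-0.197 -0.174]
red [380 304  30  61 693] world [ 0.301 -0.264 -0.003] [ 0.441 -0.057  1.501] fence [-0.431 -0.39 ] [-0.297 -0.174]
pink [ 402  228   38   37 1072] world [ 0.34  -0.345 -0.008] [ 0.625 -0.057  1.501] fence [-0.375 -0.489] [-0.12  -0.174]
corner [0.692 0.16  0.045] [229.6 200.6] [419.8 247.4]
housing [0.5113 0.2066 0.026 ] [210.7 276.8] [385.4 204.1]
backend [ 0.7249 -0.1181  0.045 ] [345.2 185.3] [335.  310.4]
sideend [0.5629 0.1447 0.045 ] [235.7 253.8] [380.8 219.1]
post 55 [0.50502882 0.25276177 0.09397869] [-0.1747722  0.1140949]
```

Emit:
{"method": "jog_arm", "body": {
  "steps": [
    [0, 0, 0, 0, 0, 10.7],
    [3.3, -5, 0, 0, 0, 0],
    [3.3, -5, 0, 0, 0, 0],
    [3.3, -5, 0, 0, 0, 0],
    [3.3, -5, 0, 0, 0, 0],
    [3.3, -5, 0, 0, 0, 0],
    [3.3, -5, 0, 0, 0, 0],
    [3.3, -5, 0, 0, 0, 0]
  ],
  "fingers": 0.7,
  "grip_force": 20
}}

```text
t: 1.1
eef_pos: [0.3812, -0.2141, 0.2203]
tool_rot: [0.999, 0.052, -0.0, -0.001]
contact_force: [1.3, 0.0, 0.8]
opening: 0.7
```

```bash
cat >> h.py <<'E'
from scipy.spatial.transform import Rotation as Ro
from cell import sensors
A=np.deg2rad(6.75);RF=np.array([[np.cos(A),-np.sin(A)],[np.sin(A),np.cos(A)]]);O=np.array([.690,.157])
def togo(fx,fy,z,yawf=0):
    s=sensors.state();p=s["eef_pos"];r=Ro.from_quat(s["tool_rot"]);M=r.as_matrix()
    w=np.array([*(O+RF@[fx,fy]),z]);yaw=np.arctan2(M[1,0],M[0,0])
    F=RF.T@(p[:2]-O)
    print("t %.2f fence now"%s["t"],F.round(4),"z %.3f"%p[2],"yawF %.2f"%np.rad2deg(yaw-A),"f",(RF.T@s["contact_force"][:2]).round(1))
    print("tool cm",(100*M.T@(w-p)).round(2),"turn tz",round(np.rad2deg(yaw-A)-yawf,2),"tilt",np.rad2deg(np.arccos(-M[2,2])).round(2))
E
python3 -c "
from h import *;togo(-.285,-.228,.03)"
```

```text
t 1.10 fence now [-0.3503 -0.3322] z 0.220 yawF -0.81 f [ 1.3 -0.1]
tool cm [  6.38 -10.46  19.06] turn tz -0.81 tilt 0.16
```

Emit:
{"method": "jog_arm", "body": {
  "steps": [
    [3.2, -5.2, 0, 0, 0, -0.8],
    [3.2, -5.2, 0, 0, 0, 0],
    [0, 0, 0, 0, 0, 0],
    [0, 0, 5, 0, 0, 0],
    [0, 0, 5, 0, 0, 0],
    [0, 0, 0, 0, 0, 0]
  ]
}}

```text
t: 1.85
eef_pos: [0.4357, -0.0983, 0.1193]
tool_rot: [0.998, 0.063, 0.001, -0.001]
contact_force: [-0.7, 0.7, 1.1]
opening: 0.7
```

```bash
python3 -c "
from h import *;togo(-.285,-.228,.03)
for n in ['top','scene']:
    p,d=eyes.grab_frame(n);cv2.imwrite('pics/%s1.png'%n,p[:,:,::-1])"
```

```text
t 1.85 fence now [-0.2826 -0.2236] z 0.119 yawF 0.45 f [-0.6  0.8]
tool cm [-0.27  0.45  8.93] turn tz 0.45 tilt 0.15
```

View pics/scene1.png

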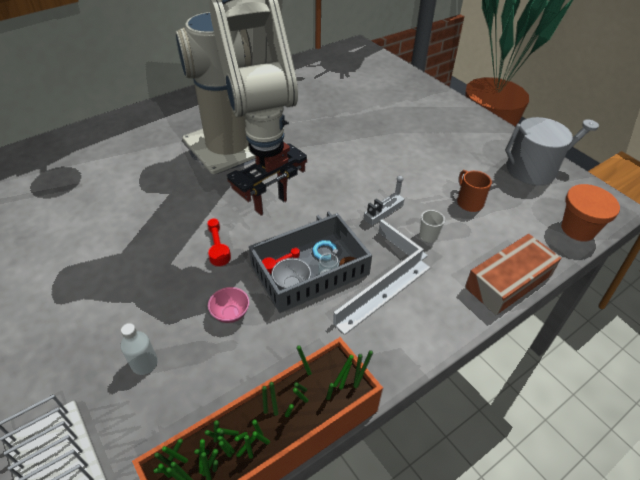

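The fingers at about (270,200) px hang clear of the basket and the large rattle. Next I lower them.

Emit:
{"method": "jog_arm", "body": {
  "steps": [
    [-0.2, 0.4, 4, 0, 0, 0.4],
    [0, 0, 4, 0, 0, 0],
    [0, 0, 1.2, 0, 0, 0],
    [0, 0, 0, 0, 0, 0],
    [0.8, 0, 0, 0, 0, 0],
    [0.8, 0, 0, 0, 0, 0],
    [0.8, 0, 0, 0, 0, 0],
    [0.8, 0, 0, 0, 0, 0]
  ]
}}

```text
t: 2.95
eef_pos: [0.4806, -0.104, 0.0414]
tool_rot: [0.998, 0.057, 0.014, 0.004]
contact_force: [-3.4, -1.6, -0.3]
opening: 0.701
```

```bash
python3 -c "
from h import *;togo(-.171,-.228,.028)"
```

```text
t 2.95 fence now [-0.2386 -0.2346] z 0.041 yawF -0.17 f [-3.6 -1.2]
tool cm [ 6.72 -0.69  1.52] turn tz -0.17 tilt 1.65
```

```bash
cat >> h.py <<'E'
def rot(yawf=0):
    a=A+np.deg2rad(yawf);W=np.array([[np.cos(a),np.sin(a),0],[np.sin(a),-np.cos(a),0],[0,0,-1]])
    M=Ro.from_quat(sensors.state()["tool_rot"]).as_matrix()
    print("rot to go deg",np.rad2deg(Ro.from_matrix(M.T@W).as_rotvec()).round(2))
E
python3 -c "
from h import *;rot()
p,d=eyes.grab_frame('scene');cv2.imwrite('pics/s2.png',cv2.resize(p[130:330,180:440],None,fx=3,fy=3)[:,:,::-1])"
```

```text
rot to go deg [ 0.51 -1.57 -0.17]
```

View pics/s2.png

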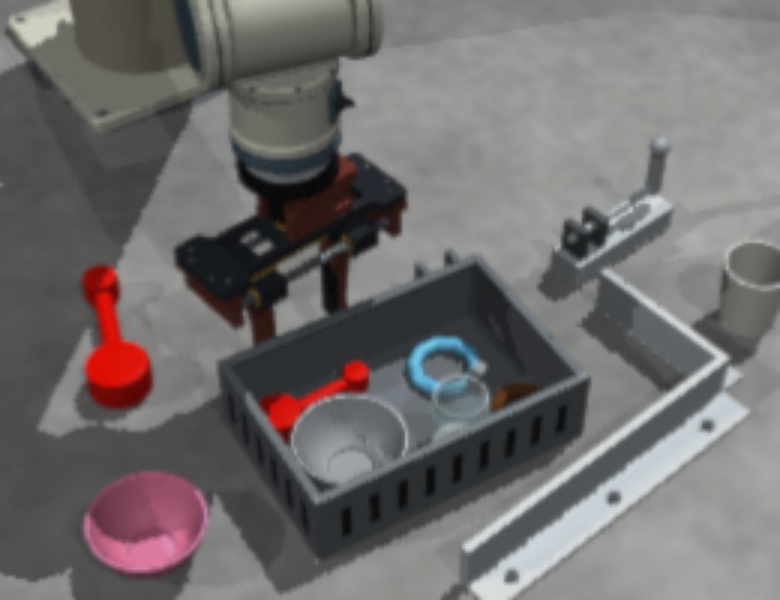

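The right finger at about (265,320) is on the basket's near wall. The contents are in place, so I keep pushing slowly.

Emit:
{"method": "jog_arm", "body": {
  "steps": [
    [0.8, -0.3, 0.7, 0.5, -1.5, 0],
    [0.8, -0.2, 0.5, 0, 0, 0],
    [0.8, 0, 0, 0, 0, 0],
    [0.8, 0, 0, 0, 0, 0]
  ]
}}

```text
t: 3.5
eef_pos: [0.511, -0.0946, 0.0283]
tool_rot: [0.998, 0.057, -0.003, -0.001]
contact_force: [-4.3, -2.4, 3.4]
opening: 0.699
```

```bash
python3 -c "
from h import *;togo(-.171,-.228,.028);rot()
p,d=eyes.grab_frame('scene');cv2.imwrite('pics/s3.png',cv2.resize(p[130:330,180:440],None,fx=3,fy=3)[:,:,::-1])"
```

```text
t 3.50 fence now [-0.2074 -0.2288] z 0.028 yawF -0.19 f [-4.5 -1.9]
tool cm [ 3.64 -0.09  0.01] turn tz -0.19 tilt 0.35
rot to go deg [-0.1   0.34 -0.19]
```

View pics/s3.png

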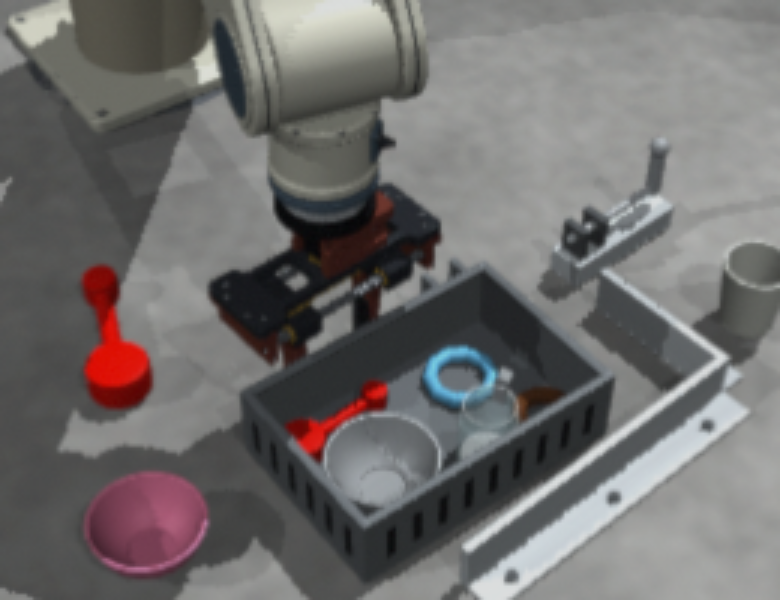

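The basket's far edge, (365,560)–(610,375), now looks nearly parallel to the back rail. I continue.

Emit:
{"method": "jog_arm", "body": {
  "steps": [
    [0.7, 0, 0, 0, 0, 0],
    [0.7, 0, 0, 0, 0, 0],
    [0.6, 0, 0, 0, 0, 0],
    [0.5, 0, 0, 0, 0, 0]
  ]
}}

```text
t: 4.05
eef_pos: [0.5346, -0.0914, 0.0273]
tool_rot: [0.998, 0.057, -0.005, -0.001]
contact_force: [-7.0, -2.1, 5.6]
opening: 0.702
```

```bash
python3 -c "
from h import *;togo(-.171,-.228,.028);rot()
p,d=eyes.grab_frame('scene');cv2.imwrite('pics/s4.png',cv2.resize(p[130:330,180:440],None,fx=3,fy=3)[:,:,::-1])"
```

```text
t 4.05 fence now [-0.1835 -0.2284] z 0.027 yawF -0.16 f [-7.2 -1.2]
tool cm [ 1.25 -0.05 -0.08] turn tz -0.16 tilt 0.63
rot to go deg [-0.14  0.61 -0.16]
```

View pics/s4.png

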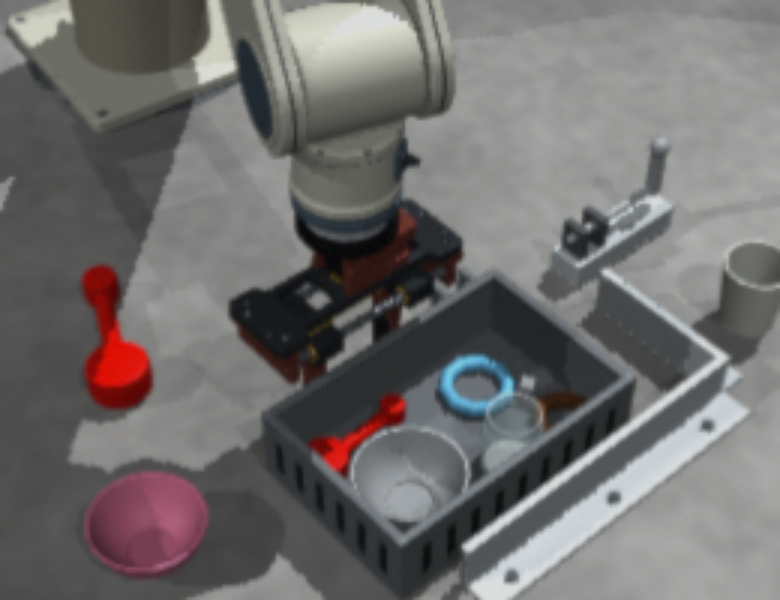

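Emit:
{"method": "jog_arm", "body": {
  "steps": [
    [0.5, 0, 0, 0, 0.5, 0],
    [0.5, 0, 0, 0, 0, 0],
    [0.4, 0, 0, 0, 0, 0]
  ]
}}

```text
t: 4.47
eef_pos: [0.546, -0.0891, 0.0265]
tool_rot: [0.998, 0.058, -0.004, -0.002]
contact_force: [-6.7, -0.7, 5.4]
opening: 0.699
```

```bash
python3 -c "
from h import *;togo(-.171,-.228,.028);rot()"
```

```text
t 4.47 fence now [-0.1719 -0.2275] z 0.027 yawF -0.05 f [-6.7  0. ]
tool cm [ 0.09  0.05 -0.15] turn tz -0.05 tilt 0.47
rot to go deg [-0.21  0.42 -0.05]
```

Emit:
{"method": "jog_arm", "body": {
  "steps": [
    [0.4, 0, -0.1, 0, 0, 0],
    [0.3, 0, 0, 0, 0, 0]
  ]
}}

```text
t: 4.72
eef_pos: [0.5485, -0.088, 0.0263]
tool_rot: [0.998, 0.058, -0.008, -0.002]
contact_force: [-17.4, -6.4, 13.2]
opening: 0.698
```

```bash
python3 -c "
from h import *;togo(-.171,-.228,.028);rot()
p,d=eyes.grab_frame('scene');cv2.imwrite('pics/s5.png',cv2.resize(p[130:330,180:440],None,fx=3,fy=3)[:,:,::-1])"
```

```text
t 4.72 fence now [-0.1693 -0.2266] z 0.026 yawF -0.05 f [-18.1  -4.3]
tool cm [-0.17  0.14 -0.17] turn tz -0.05 tilt 1.01
rot to go deg [-0.33  0.95 -0.05]
```

View pics/s5.png

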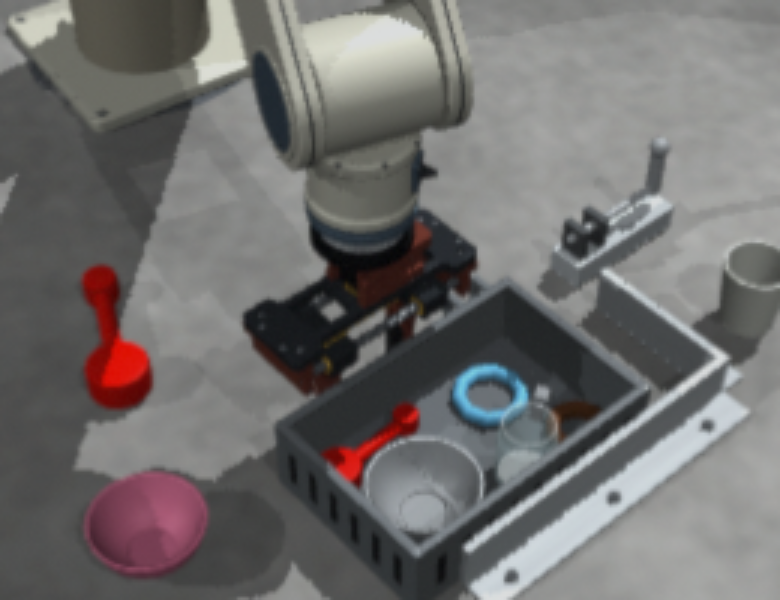

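The basket now lies along the back rail, with 18 N of reaction. I back off and rise.

Emit:
{"method": "jog_arm", "body": {
  "steps": [
    [-2, 0, 0, 0, 0, 0],
    [-2, 0, 0, 0, 0, 0],
    [0, 0, -5, 0, 0, 0],
    [0, 0, -5, 0, 0, 0],
    [-1, 4, -3, 0, 0, -10.5],
    [-1, 4, 0, 0, 0, -10.5],
    [0, 3, 0, 0, 0, -10.5],
    [0, 2, 0, 0, 0, -10.5]
  ]
}}

```text
t: 5.78
eef_pos: [0.5422, -0.2206, 0.1629]
tool_rot: [0.907, 0.42, 0.0, 0.0]
contact_force: [-0.7, 0.4, -0.3]
opening: 0.698
```

Emit:
{"method": "jog_arm", "body": {
  "steps": [
    [0, 0, 0, 0, 0, -10.5],
    [0, 0, 0, 0, 0, -10.5],
    [0, 0, 0, 0, 0, -10.5],
    [0, 0, 0, 0, 0, -10.5]
  ]
}}

```text
t: 6.28
eef_pos: [0.5477, -0.2232, 0.1639]
tool_rot: [0.69, 0.724, 0.003, 0.005]
contact_force: [0.0, 0.3, -1.0]
opening: 0.701
```

Run:
```python
from h import *
togo(-.08,-.4,.15,90);rot(90)
for n in ["top","scene"]:
    m=eyes.camera_model(n);p,d=eyes.grab_frame(n);np.savez(n+"6.npz",p=p,d=d);C=cloud(m,d)
    cv2.imwrite("pics/%s6.png"%n,p[:,:,::-1])
    hs=p.max(2).astype(int)-p.min(2);X,Y,Z=C[...,0],C[...,1],C[...,2]
    mk=(d>0)&(hs<40)&(Z>.06)&(Z<.078)&(X>.4)&(X<.75)&(Y>-.35)&(Y<.2)
    k,l,st,c=cv2.connectedComponentsWithStats(mk.astype(np.uint8))
    for i in range(1,k):
        if st[i,4]>200:
            r=cv2.minAreaRect(C[l==i][:,:2].astype(np.float32));print(n,"rim fence",(RF.T@(np.array(r[0])-O)).round(4),r)
    H=cv2.cvtColor(p,cv2.COLOR_RGB2HSV)
    mk=(H[...,1]>60)&(H[...,0]>155)&(H[...,0]<176)&(d>0)&(Z<.06)&(Z>.01)&(X>.4)&(X<.75)
    q=C[mk];
    if len(q): print(n,"pink fence",len(q),np.percentile((q[:,:2]-O)@RF,[2,98],axis=0).round(3))
```

```text
t 6.28 fence now [-0.186  -0.3608] z 0.164 yawF 85.99 f [0.1 0.3]
tool cm [-3.16 10.83  1.53] turn tz -4.01 tilt 0.69
rot to go deg [ 0.63  0.27 -4.01]
top rim fence [-0.0782 -0.2003] ((0.6359236240386963, -0.05106939375400543), (0.16260866820812225, 0.2404073178768158), 6.739302635192871)
top pink fence 47 [[-0.21  -0.456]
 [-0.19  -0.435]]
scene rim fence [-0.0805 -0.2046] ((0.6341558694839478, -0.05564875900745392), (0.169315367937088, 0.2446218580007553), 7.039056777954102)
scene pink fence 796 [[-0.209 -0.476]
 [-0.127 -0.396]]
```

View pics/top6.png

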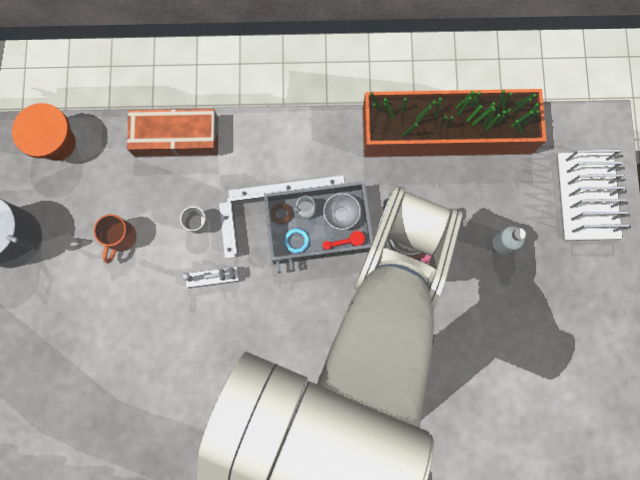

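The basket lies at fence (-0.079, -0.202), parallel to the fence. The pink bowl spans fence x -0.21 to -0.13, so the right side is free for the fingers. I go to fence (-0.077, -0.352).

```bash
python3 -c "
from h import *;togo(-.077,-.354,.028,90)"
```

```text
t 6.38 fence now [-0.1861 -0.3608] z 0.164 yawF 85.71 f [ 0.9 -0.8]
tool cm [ 1.54 10.68 13.71] turn tz -4.29 tilt 0.67
```

Emit:
{"method": "jog_arm", "body": {
  "steps": [
    [0.5, 5.3, 0, 0.6, 0.3, -4.2],
    [0, 5.3, 0, 0, 0, 0],
    [0, 0, 0, 0, 0, 0]
  ]
}}

```text
t: 6.75
eef_pos: [0.6564, -0.2095, 0.1646]
tool_rot: [0.669, 0.743, 0.001, 0.001]
contact_force: [0.1, -0.0, -0.4]
opening: 0.7
```

```bash
python3 -c "
from h import *;togo(-.077,-.354,.028,90);rot(90)"
```

```text
t 6.75 fence now [-0.0764 -0.36  ] z 0.165 yawF 89.23 f [ 0.1 -0.1]
tool cm [ 0.6  -0.11 13.66] turn tz -0.77 tilt 0.16
rot to go deg [ 0.16 -0.01 -0.77]
```

Emit:
{"method": "jog_arm", "body": {
  "steps": [
    [0, 0, 5, 0, 0, -0.7],
    [0, 0, 5, 0, 0, 0],
    [0, 0, 2.5, 0, 0, 0],
    [0, 0, 0.8, 0, 0, 0],
    [0, 0, 0, 0, 0, 0]
  ]
}}

```text
t: 7.38
eef_pos: [0.6562, -0.2101, 0.0296]
tool_rot: [0.67, 0.742, 0.002, 0.003]
contact_force: [0.6, -0.1, 0.2]
opening: 0.7
```

```bash
python3 -c "
from h import *;togo(-.077,-.25,.028,90);rot(90)
p,d=eyes.grab_frame('scene');cv2.imwrite('pics/s7.png',cv2.resize(p[130:330,180:440],None,fx=3,fy=3)[:,:,::-1])"
```

```text
t 7.38 fence now [-0.0767 -0.3605] z 0.030 yawF 89.12 f [ 0.6 -0.1]
tool cm [11.05 -0.2   0.15] turn tz -0.88 tilt 0.36
rot to go deg [ 0.35  0.08 -0.88]
```

View pics/s7.png

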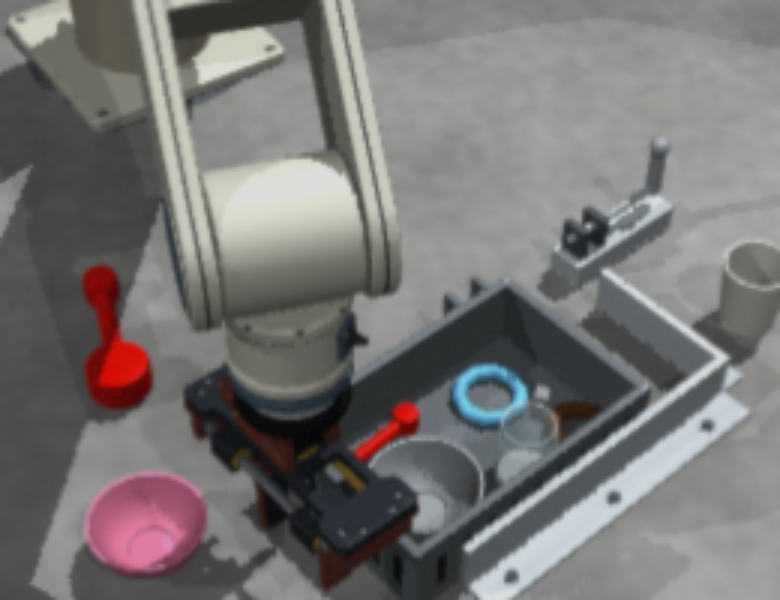

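The fingers at about (335,565) and (270,500) stand right of the basket, clear of the pink bowl. I push left along the back rail.

Emit:
{"method": "jog_arm", "body": {
  "steps": [
    [1.2, 0, 0, 0.3, 0, -0.8],
    [1, 0, 0, 0, 0, 0],
    [0.8, 0, 0, 0, 0, 0],
    [0.8, 0, 0, 0, 0, 0],
    [0.8, 0, 0, 0, 0, 0],
    [0.8, 0, 0, 0, 0, 0]
  ]
}}

```text
t: 8.18
eef_pos: [0.652, -0.1544, 0.0338]
tool_rot: [0.665, 0.747, 0.001, 0.004]
contact_force: [0.1, -3.3, -1.6]
opening: 0.703
```

```bash
python3 -c "
from h import *;togo(-.077,-.25,.028,90);rot(90)"
```

```text
t 8.18 fence now [-0.0743 -0.3048] z 0.034 yawF 89.95 f [-0.3 -3.3]
tool cm [ 5.48 -0.28  0.55] turn tz -0.05 tilt 0.49
rot to go deg [ 0.37  0.31 -0.05]
```

Emit:
{"method": "jog_arm", "body": {
  "steps": [
    [0.7, 0, 0.3, 0.4, 0.3, 0],
    [0.7, 0, 0.2, 0, 0, 0],
    [0.7, 0, 0, 0, 0, 0],
    [0.7, 0, 0, 0, 0, 0]
  ]
}}

```text
t: 8.68
eef_pos: [0.6506, -0.1278, 0.0309]
tool_rot: [0.665, 0.747, -0.0, 0.003]
contact_force: [-0.3, -4.9, 1.5]
opening: 0.698
```

```bash
python3 -c "
from h import *;togo(-.077,-.25,.028,90);rot(90)
p,d=eyes.grab_frame('scene');cv2.imwrite('pics/s8.png',cv2.resize(p[130:330,180:440],None,fx=3,fy=3)[:,:,::-1])"
```

```text
t 8.68 fence now [-0.0726 -0.2782] z 0.031 yawF 89.94 f [-0.9 -4.8]
tool cm [ 2.82 -0.44  0.27] turn tz -0.06 tilt 0.29
rot to go deg [ 0.17  0.24 -0.06]
```

View pics/s8.png

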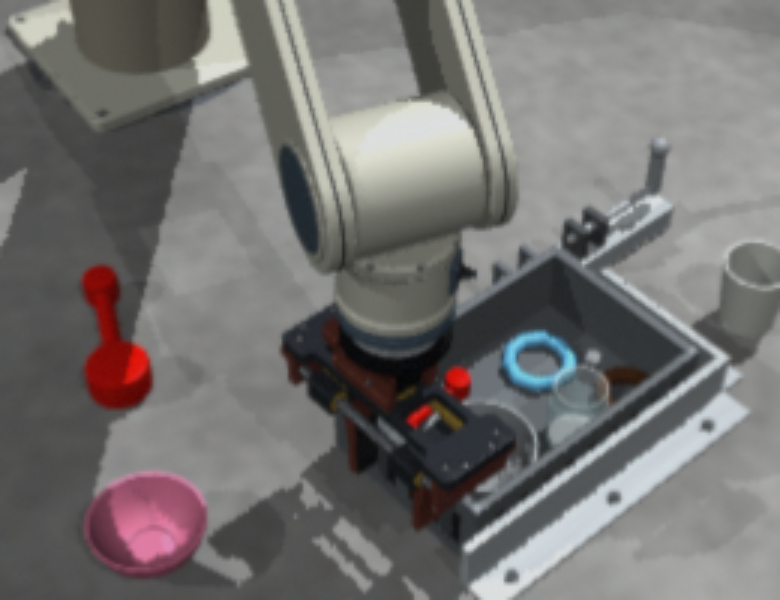

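Emit:
{"method": "jog_arm", "body": {
  "steps": [
    [0.7, -0.1, 0.2, 0, 0.2, 0],
    [0.7, 0, 0, 0, 0, 0],
    [0.6, 0, 0, 0, 0, 0],
    [0.5, 0, 0, 0, 0, 0]
  ]
}}

```text
t: 9.22
eef_pos: [0.6478, -0.1021, 0.0298]
tool_rot: [0.664, 0.748, 0.001, 0.003]
contact_force: [-2.7, -29.1, 3.3]
opening: 0.705
```

```bash
python3 -c "
from h import *;togo(-.077,-.25,.028,90);rot(90)"
```

```text
t 9.22 fence now [-0.0723 -0.2523] z 0.030 yawF 90.00 f [ -6.1 -28.6]
tool cm [ 0.23 -0.47  0.18] turn tz 0.0 tilt 0.35
rot to go deg [0.32 0.14 0.  ]
```

It has reached the side rail, with 29 N of reaction. I back off and check.

Emit:
{"method": "jog_arm", "body": {
  "steps": [
    [-1, 0, 0, 0, 0, 0],
    [-2.5, 0, 0, 0, 0, 0],
    [0, 0, -5, 0, 0, 0],
    [0, 0, -5, 0, 0, 0],
    [-6, 0, -4, 0, 0, 0],
    [-6, 0, 0, 0, 0, 0]
  ]
}}

```text
t: 9.98
eef_pos: [0.6647, -0.2504, 0.1667]
tool_rot: [0.663, 0.749, 0.001, 0.001]
contact_force: [0.5, 0.4, 0.4]
opening: 0.702
```

```bash
cat >> h.py <<'E'
def look(tag):
  togo(-.2,-.2,.15,90)
  for n in ["top","scene"]:
    m=eyes.camera_model(n);p,d=eyes.grab_frame(n);np.savez(n+tag+".npz",p=p,d=d);C=cloud(m,d)
    cv2.imwrite("pics/%s%s.png"%(n,tag),cv2.resize(p[160:310,165:365] if n=="top" else p[150:300,270:470],None,fx=4,fy=4,interpolation=cv2.INTER_CUBIC)[:,:,::-1])
    hs=p.max(2).astype(int)-p.min(2);X,Y,Z=C[...,0],C[...,1],C[...,2]
    mk=(d>0)&(hs<40)&(Z>.06)&(Z<.078)&(X>.4)&(X<.75)&(Y>-.35)&(Y<.2)
    k,l,st,c=cv2.connectedComponentsWithStats(mk.astype(np.uint8))
    for i in range(1,k):
        if st[i,4]>200:
            r=cv2.minAreaRect(C[l==i][:,:2].astype(np.float32));print(n,"rim fence",(RF.T@(np.array(r[0])-O)).round(4),np.round(r[1],4),r[2])
    mk=(d>0)&(Z>.075)&(Z<.12)&(X>.4)&(X<.58)&(Y>.1)&(Y<.32);q=C[mk]
    if len(q): print(n,"post fence",len(q),((q[:,:2]-O)@RF).mean(0).round(4))
E
python3 -c "
from h import *;look('9')"
```

```text
t 9.97 fence now [-0.073  -0.4016] z 0.167 yawF 90.22 f [0.6 0.4]
tool cm [ 20.2  -12.63   1.66] turn tz 0.22 tilt 0.18
top rim fence [-0.0786 -0.1178] [0.1628 0.2406] 6.687782287597656
top post fence 57 [-0.1713  0.1105]
scene rim fence [-0.0781 -0.1229] [0.1641 0.2444] 6.826169490814209
scene post fence 50 [-0.168   0.1104]
```

View pics/top9.png

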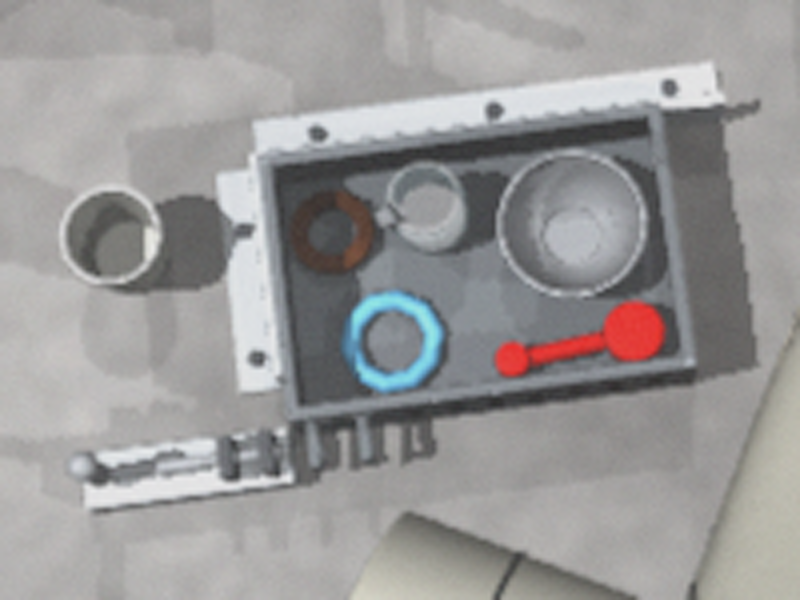

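View pics/scene9.png

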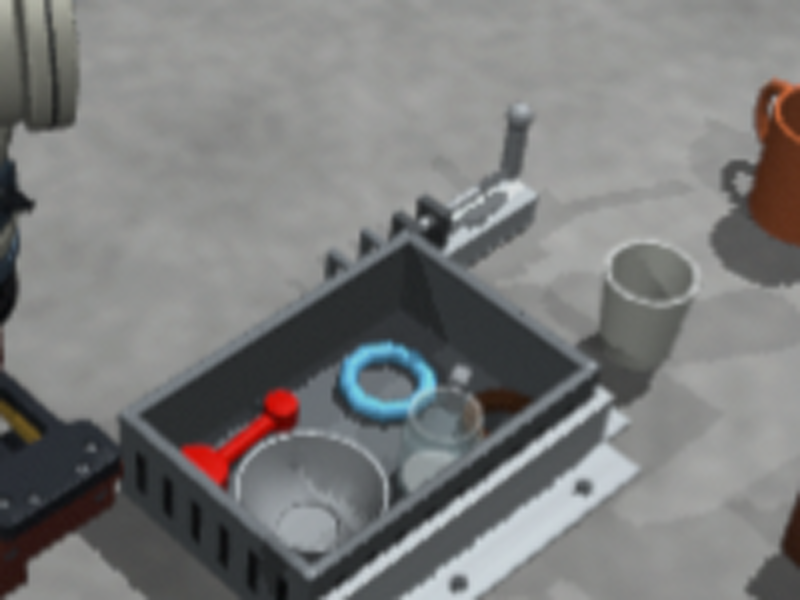

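Basket rim centre is at fence (-0.079, -0.12), angle 6.7 to 6.8°, against 6.75° for the fence. Both walls touch the rails in the top crop at (265,160), and the post at (85,465) hasn't moved. I give the near face one firm reseating push with the leading finger.

```bash
python3 -c "
from h import *;togo(-.235,-.13,.167,90);rot(90)"
```

```text
t 10.07 fence now [-0.0749 -0.4059] z 0.164 yawF 89.86 f [1.  0.8]
tool cm [ 27.55 -16.08  -0.28] turn tz -0.14 tilt 0.05
rot to go deg [ 0.03 -0.04 -0.14]
```

Emit:
{"method": "jog_arm", "body": {
  "steps": [
    [4.6, -2.7, 0, 0, 0, 0],
    [4.6, -2.7, 0, 0, 0, 0],
    [4.6, -2.7, 0, 0, 0, 0],
    [4.6, -2.7, 0, 0, 0, 0],
    [4.6, -2.7, 0, 0, 0, 0],
    [4, -2.5, 0, 0, 0, 0],
    [0, 0, 0, 0, 0, 0]
  ]
}}

```text
t: 10.95
eef_pos: [0.4662, -0.0023, 0.1616]
tool_rot: [0.669, 0.743, 0.001, -0.003]
contact_force: [0.6, -0.4, 0.1]
opening: 0.697
```

```bash
python3 -c "
from h import *;togo(-.235,-.13,.03,90);rot(90)"
```

```text
t 10.95 fence now [-0.241  -0.1319] z 0.162 yawF 89.29 f [ 0.5 -0.5]
tool cm [ 0.13  0.63 13.16] turn tz -0.71 tilt 0.34
rot to go deg [-0.16 -0.3  -0.71]
```

Emit:
{"method": "jog_arm", "body": {
  "steps": [
    [0, 0, 5, 0, 0, -0.7],
    [0, 0, 5, 0, 0, 0],
    [0, 0, 2.6, 0, 0, 0],
    [0, 0, 0, 0, 0, 0],
    [0, 0.8, 0, 0, 0, 0],
    [0, 0.8, 0, 0, 0, 0],
    [0, 0.8, 0, 0, 0, 0]
  ]
}}

```text
t: 11.82
eef_pos: [0.4995, -0.0022, 0.0362]
tool_rot: [0.665, 0.747, 0.005, 0.002]
contact_force: [-0.1, -0.3, -0.6]
opening: 0.702
```

```bash
python3 -c "
from h import *;togo(-.205,-.13,.03,90);rot(90)"
```

```text
t 11.82 fence now [-0.2079 -0.1357] z 0.036 yawF 89.84 f [-0.1 -0.3]
tool cm [0.57 0.28 0.62] turn tz -0.16 tilt 0.58
rot to go deg [ 0.53 -0.22 -0.16]
```

Emit:
{"method": "jog_arm", "body": {
  "steps": [
    [0, 0.4, 0.2, 0, 0, 0],
    [0, 0.4, 0, 0, 0, 0]
  ]
}}

```text
t: 12.08
eef_pos: [0.5094, -0.0011, 0.0353]
tool_rot: [0.665, 0.747, 0.006, 0.003]
contact_force: [-5.7, -0.6, 0.0]
opening: 0.7
```

```bash
python3 -c "
from h import *;togo(-.205,-.13,.03,90);rot(90)"
```

```text
t 12.07 fence now [-0.1979 -0.1358] z 0.035 yawF 89.85 f [-5.8  0.1]
tool cm [ 0.58 -0.71  0.52] turn tz -0.15 tilt 0.7
rot to go deg [ 0.67 -0.2  -0.15]
```

Emit:
{"method": "jog_arm", "body": {
  "steps": [
    [0, 0.3, 0, 0, 0, 0],
    [0, 0.3, 0, 0, 0, 0]
  ]
}}

```text
t: 12.32
eef_pos: [0.5091, -0.0007, 0.0352]
tool_rot: [0.665, 0.747, 0.001, -0.002]
contact_force: [-11.1, -3.4, 10.9]
opening: 0.701
```

```bash
python3 -c "
from h import *;togo(-.205,-.13,.03,90);rot(90)"
```

```text
t 12.32 fence now [-0.1981 -0.1354] z 0.035 yawF 89.89 f [-11.4  -2.1]
tool cm [ 0.53 -0.69  0.52] turn tz -0.11 tilt 0.27
rot to go deg [-0.05 -0.26 -0.11]
```

It held at 11 N with no further motion, so the basket is flush. Next I back off, shut the fingers and go to the left of the post.

Emit:
{"method": "jog_arm", "body": {
  "steps": [
    [0, -1.5, 0, 0, 0, 0],
    [0, -2, 0, 0, 0, 0],
    [0, 0, -5, 0, 0, 0],
    [0, 0, -5, 0, 0, 0],
    [0, 0, -4, 0, 0, 0],
    [5, 0, 0, 0, 0, 0],
    [5, 0, 0, 0, 0, 0],
    [5, 0, 0, 0, 0, 0]
  ],
  "fingers": 0
}}

```text
t: 13.32
eef_pos: [0.4524, 0.1445, 0.18]
tool_rot: [0.668, 0.745, 0.001, -0.003]
contact_force: [-0.2, 0.5, -0.4]
opening: 0.003
```

Emit:
{"method": "jog_arm", "body": {
  "steps": [
    [5, 0, 0, 0, 0, 0],
    [5, 2, 0, 0, 0, 0],
    [3, 1, 0, 0, 0, 0],
    [0, 0, 0, 0, 0, 0]
  ]
}}

```text
t: 13.82
eef_pos: [0.4648, 0.283, 0.1804]
tool_rot: [0.666, 0.746, 0.002, -0.003]
contact_force: [-1.6, -0.6, 0.3]
opening: 0.004
```

```bash
python3 -c "
from h import *;togo(-.174,.16,.05,90);rot(90);look('10')"
```

```text
t 13.82 fence now [-0.2088  0.1516] z 0.180 yawF 89.78 f [-1.7 -0.4]
tool cm [ 0.77  3.49 13.04] turn tz -0.22 tilt 0.36
rot to go deg [-0.06 -0.35 -0.22]
t 13.82 fence now [-0.2088  0.1516] z 0.180 yawF 89.78 f [-1.7 -0.4]
tool cm [-35.18   1.02   2.82] turn tz -0.22 tilt 0.36
top rim fence [-0.0783 -0.1177] [0.1627 0.2407] 6.749538898468018
top post fence 54 [-0.1722  0.1145]
scene rim fence [-0.0771 -0.1219] [0.1642 0.2462] 6.377882957458496
scene post fence 52 [-0.168   0.1105]
```

View pics/scene10.png

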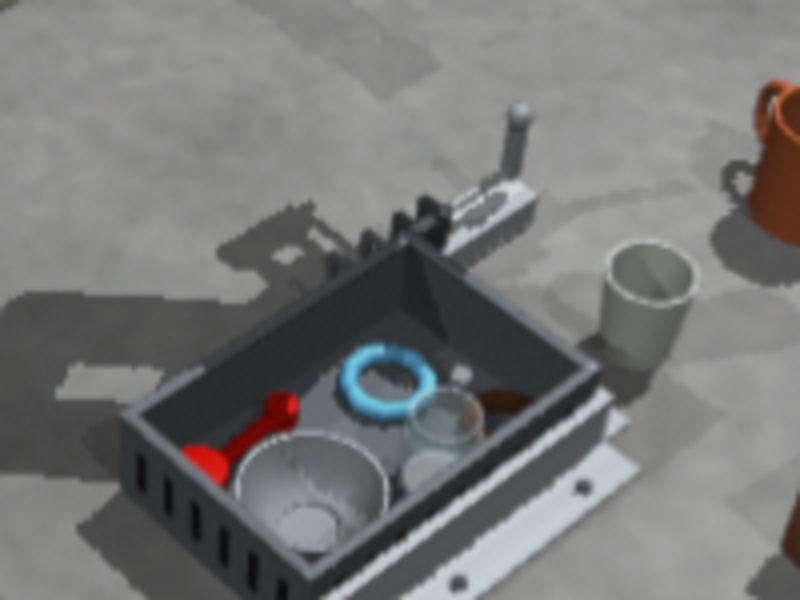

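The basket is unchanged, the contents are in it with the jar upright, and the post at (518,115) is free. I go down left of it.

Emit:
{"method": "jog_arm", "body": {
  "steps": [
    [1, 3.5, 0, 0, 0, 0],
    [0, 0, 0, 0, 0, 0],
    [0, 0, 5, 0, 0, 0],
    [0, 0, 5, 0, 0, 0],
    [0, 0, 2.5, 0, 0, 0],
    [0, 0, 0, 0, 0, 0]
  ]
}}

```text
t: 14.68
eef_pos: [0.494, 0.2856, 0.0529]
tool_rot: [0.669, 0.743, -0.002, -0.003]
contact_force: [0.2, 0.1, -0.2]
opening: 0.007
```

```bash
python3 -c "
from h import *;togo(-.173,.072,.05,90);rot(90)
p,d=eyes.grab_frame('scene');cv2.imwrite('pics/s11.png',cv2.resize(p[100:300,270:530],None,fx=3,fy=3)[:,:,::-1])"
```

```text
t 14.68 fence now [-0.1795  0.1507] z 0.053 yawF 89.24 f [0.2 0. ]
tool cm [-7.86  0.75  0.26] turn tz -0.76 tilt 0.41
rot to go deg [-0.37 -0.16 -0.76]
```

View pics/s11.png

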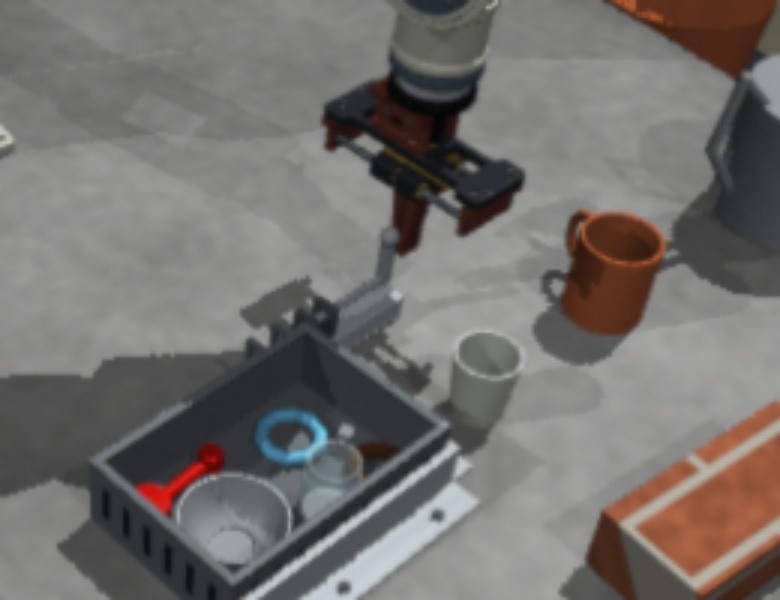

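The shut fingers at (405,230) are just left of the post at (390,240). I push right.

Emit:
{"method": "jog_arm", "body": {
  "steps": [
    [-1, 0.6, 0.2, 0, 0, -0.7],
    [-1, 0, 0, 0, 0, 0],
    [-1, 0, 0, 0, 0, 0],
    [-1, 0, 0, 0, 0, 0]
  ]
}}

```text
t: 15.22
eef_pos: [0.5076, 0.2452, 0.0554]
tool_rot: [0.664, 0.747, 0.002, -0.002]
contact_force: [-0.2, 2.9, -2.7]
opening: 0.002
```

```bash
python3 -c "
from h import *;togo(-.173,.072,.05,90);rot(90)"
```

```text
t 15.22 fence now [-0.1708  0.109 ] z 0.055 yawF 89.97 f [0.2 2.9]
tool cm [-3.71 -0.22  0.52] turn tz -0.03 tilt 0.35
rot to go deg [ 0.03 -0.35 -0.03]
```

Emit:
{"method": "jog_arm", "body": {
  "steps": [
    [-0.9, -0.1, 0.3, 0, 0, 0],
    [-0.9, 0, 0, 0, 0, 0],
    [-0.8, 0, 0, 0, 0, 0],
    [-0.6, 0, 0, 0, 0, 0]
  ]
}}

```text
t: 15.72
eef_pos: [0.5112, 0.2111, 0.0527]
tool_rot: [0.665, 0.747, 0.003, -0.002]
contact_force: [-0.4, 2.4, 0.3]
opening: 0.002
```

```bash
python3 -c "
from h import *;togo(-.173,.072,.05,90);rot(90)"
```

```text
t 15.72 fence now [-0.1712  0.0747] z 0.053 yawF 89.94 f [-0.1  2.4]
tool cm [-0.27 -0.18  0.27] turn tz -0.06 tilt 0.4
rot to go deg [ 0.12 -0.38 -0.06]
```

Emit:
{"method": "jog_arm", "body": {
  "steps": [
    [-0.4, 0, 0, 0, 0, 0],
    [-0.4, 0, 0, 0, 0, 0]
  ]
}}

```text
t: 15.98
eef_pos: [0.512, 0.2077, 0.053]
tool_rot: [0.666, 0.746, 0.006, -0.004]
contact_force: [-10.2, 40.3, -3.0]
opening: 0.009
```

```bash
python3 -c "
from h import *;togo(-.173,.072,.05,90);rot(90)"
```

```text
t 15.97 fence now [-0.1709  0.0712] z 0.053 yawF 89.69 f [-5.4 41.2]
tool cm [ 0.07 -0.22  0.3 ] turn tz -0.31 tilt 0.86
rot to go deg [ 0.2  -0.83 -0.31]
```

The bolt hit its hard stop right where home is expected. I release at once and withdraw.

Emit:
{"method": "jog_arm", "body": {
  "steps": [
    [1, 0, 0, 0, 0, 0],
    [2.5, 0, 0, 0, 0, 0],
    [2, 0, 0, 0, 0, 0],
    [0, 0, -5, 0, 0, 0],
    [0, 0, -5, 0, 0, 0],
    [0, -4, -3, 0, 0, 0],
    [0, -5, 0, 0, 0, 0],
    [0, -5, 0, 0, 0, 0]
  ]
}}

```text
t: 16.98
eef_pos: [0.3653, 0.2473, 0.1869]
tool_rot: [0.666, 0.746, 0.005, -0.004]
contact_force: [-0.4, 0.8, 0.2]
opening: 0.007
```

```bash
python3 -c "
from h import *;look('12')"
```

```text
t 16.98 fence now [-0.3118  0.1279] z 0.187 yawF 89.74 f [-0.3  0.8]
tool cm [-32.78  11.32   3.31] turn tz -0.26 tilt 0.75
top rim fence [-0.0786 -0.1176] [0.1634 0.2406] 6.700384616851807
top post fence 53 [-0.1718  0.0517]
scene rim fence [-0.0773 -0.1216] [0.1635 0.2458] 6.74344539642334
scene post fence 53 [-0.1684  0.0475]
```

View pics/top12.png

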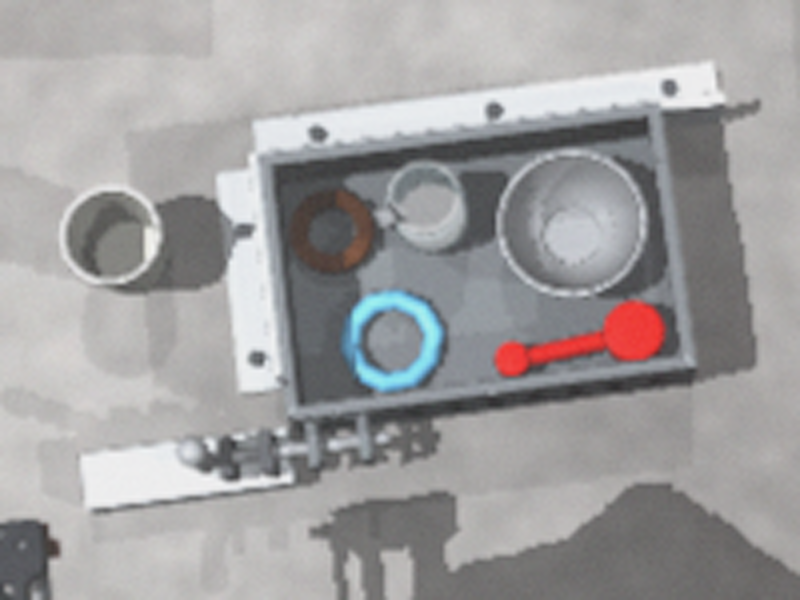

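View pics/scene12.png

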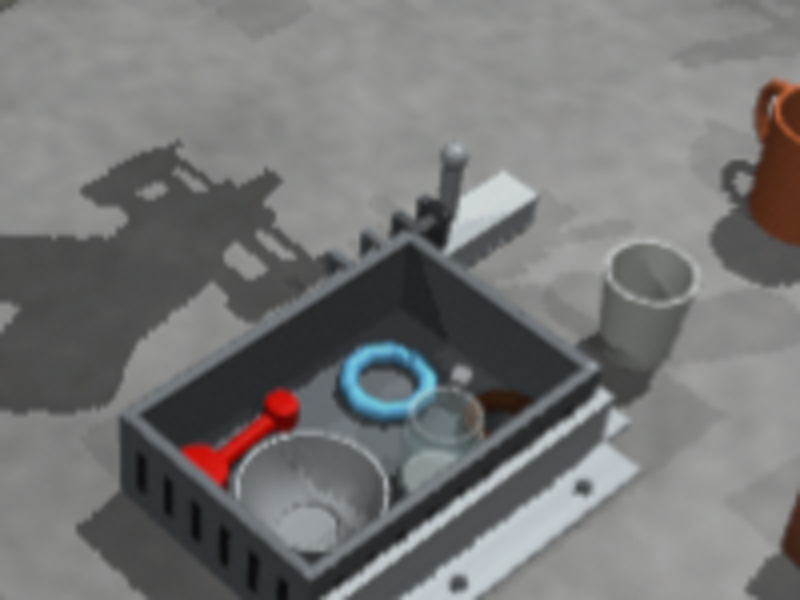

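In the top view the rod runs through both lugs, at (315,440) and (363,435), with its tip at about (387,440). The post is at fence y 0.048 to 0.052, where 0.053 is fully home. The basket is unmoved and the contents are in it.

```bash
python3 -c "
from cell import job;print(job.job_done())"
```

```text
the job is handed in; nothing more can be done
None
```

The basket is in the fence corner, flush against both rails as far as I can measure, and the bolt is home through both lugs. I handed the job in at about 17 s. The interface gives no verdict.

**What I did:**
- **Back rail:** I pushed the near face with two spread fingers, which squared the basket against the back rail (18 N reaction).
- **Side rail:** I pushed the right face along until it met the side rail (29 N).
- **Reseat:** I pushed the near face once more; it moved no further at 11 N.
- **Bolt:** I pushed the post right with shut fingers to its hard stop, then withdrew the arm clear of everything.

**Last checks:**
- **Basket:** the centre is at fence (-78, -118 to -122) mm, against (-80, -120) for home. It is turned less than 0.1° from the fence.
- **Bolt:** the post is at fence y 48–52 mm, where 53 mm is fully home. The rod shows through both lugs.
- **Contents and neighbours:** all five items are in the basket with the jar upright. By eye, the beaker and mug did not move. The feeding bottle, pink bowl and large rattle were last in view before the bolt push and looked untouched.

**Disagreements:**
- The two cameras differ by about 4 mm in y on the basket and the post. For flushness I therefore relied on the contact forces as well as the pictures.
- The push at the bolt's stop briefly read 41 N at the wrist, through the fingertips. The 40 N limit is stated for the arm and the gripper's body, so I expect it does not apply, but I could not confirm that.

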